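Weigh-filling rivets through a spring-closed hopper gate

ROBOT

A 7-joint arm with a two-finger parallel gripper is mounted at the origin on the work surface. World frame = base frame: x ahead of the robot, y to its left, z up, the work surface at z = 0. Lengths are in m, angles in rad, forces in N, time in s.
With the tool pointing down it reaches from about 0.425 to 0.925 m from the base axis. Payload 6.8 kg.
Tool frame: the origin (TCP) lies on the front face of the gripper's body, between the roots of the fingers; the fingertips stand 73 mm ahead of it and the grasp point (between the pads) lies 54 mm ahead of it (env.nose_length is the distance from the TCP to the fingertips, in m); z points along the fingers, y is the line along which they close (so a half turn about z gives the same grasp; the last joint's range is limited). The gripper opens to 85 mm and grips with 20 to 120 N. Pads are 22 mm wide; open, the fingers measure 114 mm over their backs; the gripper's body (76 mm by 85 mm) begins 54 mm behind the grasp point. The pads swing forward as they close: fully open they stand 13 mm farther back than shut.
Start: joints at [-1.291, 0.477, 0.022, 1.555, -0.011, 1.109, -0.083], TCP at [0.255, 0.625, 0.304] pointing down, gripper open.
Joint ranges: [-2.96, 2.96], [-0.34, 2.1], [-1.41, 1.46], [0.24, 2.44], [-1.37, 4.51], [0.17, 1.92], [-2.96, 2.96]. Speed limits (rad/s): [2.39, 2.39, 3.14, 3.14, 3.14, 3.14, 3.14].

INTERFACE

Orientations are given as a unit quaternion [w, x, y, z].
In Python, from cell import env, kin, camera, calibration, job gives the robot as it stands. The module is installed in compiled form; this text tells all that it offers. Calls block until the motion is done:
- env.reach(position, orientation): joint-space move of the TCP to a pose.
- env.movel(position, velocity=0.15, rot=None, stop_force=None): straight line of the TCP; rot=None keeps the orientation; velocity is the mean speed in m/s. With stop_force (N) it stops when the force on the tool has changed by that much, and returns True; else False.
- env.goto_joints(angles): joint-space move.
- env.grip(opening, f_grip=None): finger opening in m; f_grip is the grip in N (None keeps the last); returns when the fingers have stopped.
- env.dwell(seconds).
- kin.inverse_kinematics(position, orientation): joint angles nearest the present ones, or None.
- env.get_state(): the state.
- camera(name): name is "side" or "top" or "wrist"; returns (picture, depth): 384x512x3 uint8, blue, green, red; 384x512 float32, m along the optical axis (not along the pixel's ray), 0 where there is no reading.
- calibration(name): a dict with "fx", "fy", "cx", "cy" (pixels), "rvec" (rotation vector, rad) and "tvec" (3), from world to camera coordinates, as OpenCV has them. Camera axes: x right, y down, z forward; pixel columns grow to the right and rows downward; lengths in m; the calibration is good to about 2 mm. A picture is of the moment at which its call begins: read the wrist's pose just before it. calibration takes no time and is no camera call; for the wrist camera it gives the pose at the moment of the call.
A pose or a line that the arm cannot do raises env.PlanningError and nothing moves.
- job.job_done(): hands the job in; it is judged then, once.
The state is a dict: "time": time; "qpos": joint angles; "joint_velocities": joint speeds; "joint_torque": joint torques, N m; "tcp_pos": TCP position; "orientation": TCP orientation; "force": force on the tool from outside, world axes, zero at the start; "torque": the same for the moment, N m; "opening": finger opening in m; "gripper_force": force on a finger pad.
Only numpy, scipy, OpenCV 4.12 (cv2) and the standard library are available. Lean on these libraries where they do the work, as an engineer would, in place of code of your own. Each camera call takes 0.05 s, during which the arm holds its last target. There are 200 camera calls.

TASK

Tip all the copper rivets from the hand tray into the funnel while its gate is shut, and stand the empty tray upright back on the bench, clear of the funnel's stand. Then pull the spring-closed slide gate out by its knob until its pointer lines up with the brass index on the guide rail, so that the rivets drop into the copper dish on the scale. The gate shuts by itself if let go: keep holding it still at the index, with all five rivets in the dish, and finish while holding it; do not shift the index or knock the other things on the bench about.

Things in the scene. Friction and masses are not known exactly. Their poses are not given: they have to be found in the camera images.
- hopper: fixed filling station: a round copper funnel on four dark steel legs (16 mm square, centred 100 mm out in x and y), over a flat grey scale with a copper dish. Origin on the bench under the funnel's axis, z up. The gate pulls out along its -y, between two guide rails (outer faces at x = -51 and 51 mm, tops 80 mm high) that end at y = -295; a spring tube lies at x = -62, y -80 to 35
- hopper_mouth (a point): centre of the funnel's open mouth, level with its rim, 192 mm above the bench; the mouth is 180 mm across inside, and a cone leads down to a throat of 60 mm bore whose lower end is 82 mm above the bench
- dish (a point): centre of the copper dish's inner floor, 29 mm above the bench, right under the throat; the dish's rim is 156 mm across, 59 mm high
- gate: steel slide gate: a plate 78 mm wide that shuts the throat. Slides straight out along the hopper's -y (85 mm travel); a spring always pulls it shut, 5 N when shut, about 12 N at the index. Origin on its knob's upright axis, 73 mm above the bench, at (0, -190) mm in the hopper's frame when shut; axes as the hopper's. Its pointer is a dark tab from the knob's foot to +x, at the knob's y
- knob (a point): middle of the gate's upright wooden knob, a plain cylinder 24 mm across and 38 mm tall, on a thin stem; this point is 120 mm above the bench, the knob's top 139 mm. When shut, the funnel's rim is 95 mm from the knob's axis
- index: brass index clamp, 24 x 14 mm, on the guide rail on the +x side, its thumbscrew's top 99 mm high. Origin at its pointer's tip, 48 mm to +x of the gate's middle line; axes as the hopper's. The gate is at the index when both origins have the same y in the hopper's frame; this is 52 to 74 mm out from shut and differs each time. It stays put unless pushed
- tray: sheet-metal tipping tray, 104 mm wide (y), x from -85 to 75 mm, walls 40 mm high, 0.24 to 0.39 kg. Origin: centre of the underside. The -x end is a pouring lip sloping up from the floor at x = -40 to 25 mm high at x = -85. A wooden grip bar (16 mm wide in y, 24 mm tall, x -53 to 75, mid-height 84 mm) runs lengthwise above it, balanced near x = 5. Tipped 60 to 70 degrees it empties
- rivet0: one of five alike heavy copper rivets: flat head 22 mm across and 8 mm thick, shank 12 mm across, 28 mm long over all, 40 g; starts lying loose in the tray. Origin on its axis near the middle (13 mm from the head's face, z axis towards the shank's end)
- rivet1: one of five alike heavy copper rivets: flat head 22 mm across and 8 mm thick, shank 12 mm across, 28 mm long over all, 40 g; starts lying loose in the tray. Origin on its axis near the middle (13 mm from the head's face, z axis towards the shank's end)
- rivet2: one of five alike heavy copper rivets: flat head 22 mm across and 8 mm thick, shank 12 mm across, 28 mm long over all, 40 g; starts lying loose in the tray. Origin on its axis near the middle (13 mm from the head's face, z axis towards the shank's end)
- rivet3: one of five alike heavy copper rivets: flat head 22 mm across and 8 mm thick, shank 12 mm across, 28 mm long over all, 40 g; starts lying loose in the tray. Origin on its axis near the middle (13 mm from the head's face, z axis towards the shank's end)
- rivet4: one of five alike heavy copper rivets: flat head 22 mm across and 8 mm thick, shank 12 mm across, 28 mm long over all, 40 g; starts lying loose in the tray. Origin on its axis near the middle (13 mm from the head's face, z axis towards the shank's end)
- hammer: bystander, a hammer lying on the bench (origin: middle of its underside)
- mallet: bystander, a wooden mallet lying on the bench, head 60 mm across
- dolly: bystander, a steel riveting dolly 36 mm across and 75 mm tall, standing; origin under its centre
- bowl: bystander, a copper bowl 150 mm across, 55 mm high; origin under its centre
- flux: bystander, a glass jar 64 mm across and 85 mm tall; origin under its centre
- cover: bystander, a copper pot lid 132 mm across, 38 mm high with its knob; origin under its centre

How it is judged:
On the way:
1. all five rivets have been tipped into the funnel while the gate is shut (z of rivet0 in the frame of hopper between 0.078 and 0.195 m and horizontal distance between each of rivet0, rivet1, rivet2, rivet3, rivet4 and hopper below 0.088 m and z of rivet1 in the frame of hopper between 0.078 and 0.195 m and z of rivet2 in the frame of hopper between 0.078 and 0.195 m and z of rivet3 in the frame of hopper between 0.078 and 0.195 m and z of rivet4 in the frame of hopper between 0.078 and 0.195 m and y of gate in the frame of hopper above -0.197 m), for 0.2 s.
At the end, for the whole second after the job is handed in: the gripper holds the gate (at least 4 N on it) still, with its pointer within 7 mm of the brass index; all five rivets lie in the copper dish; the tray stands upright on the bench, let go and touching neither the filling station nor the gate (y of gate in the frame of index between -0.007 and 0.007 m and linear speed of gate below 0.01 m/s and contact force between gate and the fingers above 4 N and contact force between gate and tray below 0.3 N and height (world z) of tray between -0.006 and 0.006 m and angle between tray's own z axis and vertical below 0.08 rad and contact force between tray and the arm below 0.3 N and contact force between tray and the fingers below 0.3 N and contact force between tray and hopper below 0.3 N and linear speed of tray below 0.02 m/s and z of rivet0 in the frame of hopper between 0.02 and 0.068 m and horizontal distance between each of rivet0, rivet1, rivet2, rivet3, rivet4 and hopper below 0.078 m and z of rivet1 in the frame of hopper between 0.02 and 0.068 m and z of rivet2 in the frame of hopper between 0.02 and 0.068 m and z of rivet3 in the frame of hopper between 0.02 and 0.068 m and z of rivet4 in the frame of hopper between 0.02 and 0.068 m); the arm keeps its last pose, push and grip.
It fails at once if the brass index is pushed along the rail by more than 4 mm (distance of index from where it was at the start of the episode above 0.004 m).
It fails at once if a bystander (hammer, mallet, dolly, bowl, jar or lid) is knocked more than 30 mm away (distance of any of hammer, mallet, dolly, bowl, flux, cover from where it was at the start of the episode above 0.03 m).
It also fails if it takes over 72 s, if anything falls off the work surface, if the arm or the gripper's body presses on something with over 40 N, if the wrist force passes 120 N, or if a joint passes its speed limit or range.

## Working session

There is one attempt and no reset: what is moved stays moved. The work goes in short steps, each a Python script; the robot and the scene stay as the last script left them, time stands still between calls to the robot, and variables do not carry over. Pictures are saved under pics/ and viewed, at most 13 in all, crops included, and the job is handed in when it is done.

```bash
mkdir -p pics; cat > h.py <<'E'
import numpy as np, cv2
from cell import env, kin, camera, calibration, job
def cal(n):
    c=calibration(n); R=cv2.Rodrigues(np.array(c['rvec'],float))[0]; return c,R,np.array(c['tvec'],float).ravel()
def ray(C,u,v,z):
    c,R,t=C; d=R.T@np.array([(u-c['cx'])/c['fx'],(v-c['cy'])/c['fy'],1]); o=-R.T@t
    return o+d*(z-o[2])/d[2]
def cloud(C,D):
    c,R,t=C; v,u=np.mgrid[:D.shape[0],:D.shape[1]]
    P=np.stack([(u-c['cx'])/c['fx']*D,(v-c['cy'])/c['fy']*D,D],-1)
    return (P-t)@R
def proj(C,p):
    c,R,t=C; q=R@np.array(p)+t; return c['fx']*q[0]/q[2]+c['cx'],c['fy']*q[1]/q[2]+c['cy']
E
python3 - <<'E'
from h import *
for n in('top','side'):
    C=cal(n);im,d=camera(n);cv2.imwrite(f'pics/{n}0.png',im);np.save(f'{n}0.npy',d)
    print(n,C[0],-C[1].T@C[2])
print(env.get_state())
E
```

```text
top {'fx': 362.64754512025746, 'fy': 362.64754512025746, 'cx': 260.3127982136557, 'cy': 194.3982625824629, 'rvec': array([ 2.10560717, -2.12947826,  0.1630191 ]), 'tvec': array([0.05692032, 0.55299176, 0.9898121 ])} [0.36983878 0.02689668 1.07296954]
side {'fx': 411.54307222359415, 'fy': 411.54307222359415, 'cx': 248.8231353895194, 'cy': 195.50154840687637, 'rvec': array([ 2.36338679, -0.81434359,  0.28800997]), 'tvec': array([-0.39154691,  0.34494359,  1.07068809])} [ 0.06349997 -0.54431301  1.05752501]
{'time': 0.1, 'qpos': array([-1.29113376,  0.47775212,  0.02232031,  1.55636729, -0.01148951,
        1.1093281 , -0.08312427]), 'joint_velocities': array([ 2.72621703e-03,  1.95875235e-05, -1.03854182e-03, -2.69895325e-03,
       -6.50980230e-04,  1.14401084e-03,  2.08632466e-03]), 'joint_torque': array([ 4.70392974e-03, -5.97760391e+01,  1.61418445e+00, -2.81957728e+01,
        1.29073294e-02,  4.90894585e-03, -1.85446606e-05]), 'tcp_pos': array([0.25506069, 0.62449122, 0.30299295]), 'orientation': array([-1.03849767e-04,  1.92658946e-01,  9.81265400e-01, -8.57196157e-04]), 'force': array([ 0.53125346, -0.0295677 , -0.61103516]), 'torque': array([-0.03360369,  0.0018965 , -0.0365367 ]), 'gripper_force': 0.0, 'opening': 0.0854854905366265}
```

View pics/top0.png

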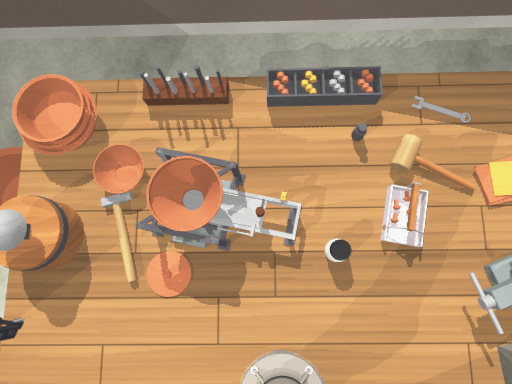

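View pics/side0.png

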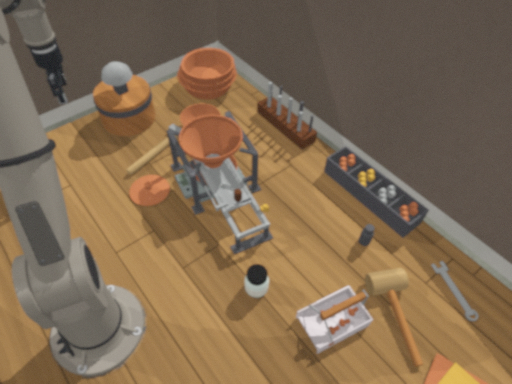

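Top view: funnel at (185,195), the gate's knob at (260,212) and the brass index at (284,196). The tray is at (405,217), with its lip towards the robot (row 247) and its bar at column ~414. The jar at (338,250) stands between them. Next I measure with depth.

```bash
python3 - <<'E'
from h import *
im=cv2.imread('pics/top0.png');D=np.load('top0.npy');C=cal('top');P=cloud(C,D);Z=P[...,2]
hsv=cv2.cvtColor(im,cv2.COLOR_BGR2HSV)
v,u=np.mgrid[:384,:512]
def box(a,b,c,d): return (u>=a)&(u<=b)&(v>=c)&(v<=d)&(D>0)
print('bench z',np.median(Z[box(300,330,150,180)]))
m=box(135,235,145,245)&(Z>.184)&(Z<.2)
p=P[m]; A=np.c_[2*p[:,:2],np.ones(len(p))]; s=np.linalg.lstsq(A,(p[:,:2]**2).sum(1),rcond=None)[0]
print('rim',len(p),s[:2],np.sqrt(s[2]+s[:2]@s[:2]),np.median(p[:,2]))
# rails
m=box(225,305,180,245)&(Z>.068)&(Z<.09); r=cv2.minAreaRect(P[m][:,:2].astype(np.float32)*1000); print('rails',m.sum(),r)
m=box(250,272,200,222)&(Z>.125)&(Z<.15); print('knob',m.sum(),P[m].mean(0))
m=box(275,295,188,205)&(hsv[...,0]>20)&(hsv[...,0]<35)&(hsv[...,1]>120); print('index',m.sum(),P[m].mean(0),P[m].min(0),P[m].max(0))
m=box(375,435,178,250)&(Z>.085)&(Z<.108); r=cv2.minAreaRect(P[m][:,:2].astype(np.float32)*1000); print('bar',m.sum(),r,P[m].mean(0))
m=box(375,435,178,252)&(Z>.012)&(Z<.06); r=cv2.minAreaRect(P[m][:,:2].astype(np.float32)*1000); print('tray',m.sum(),r,cv2.boxPoints(r))
m=box(320,355,235,265)&(Z>.07)&(Z<.095); print('jar',P[m].mean(0))
cv2.imwrite('pics/c1.png',np.hstack([cv2.resize(im[170:260,220:310],(400,400),interpolation=2),cv2.resize(im[170:260,365:455],(400,400),interpolation=2)]))
E
```

```text
bench z -0.000881737936866637
rim 601 [0.5349396  0.23602917] 0.09213948829251238 0.1911191113686791
rails 1864 ((494.1942138671875, 47.691131591796875), (214.20838928222656, 127.22848510742188), 84.84931182861328)
knob 65 [0.49403263 0.05033645 0.13747393]
index 35 [ 0.54162763 -0.01288029  0.09459264] [ 0.53163404 -0.02087981  0.08677821] [ 0.55236346 -0.00678813  0.10162075]
bar 339 ((508.5027160644531, -365.44622802734375), (21.289506912231445, 132.2870330810547), 77.57921600341797) [ 0.5074088  -0.36412488  0.0941963 ]
tray 1118 ((491.2676086425781, -362.2615051269531), (107.7894515991211, 163.61587524414062), 78.62297058105469) [[ 400.43567 -398.95944]
 [ 560.8365  -431.23502]
 [ 582.09955 -325.56357]
 [ 421.69873 -293.288  ]]
jar [ 0.39407861 -0.16307884  0.08413036]
```

View pics/c1.png

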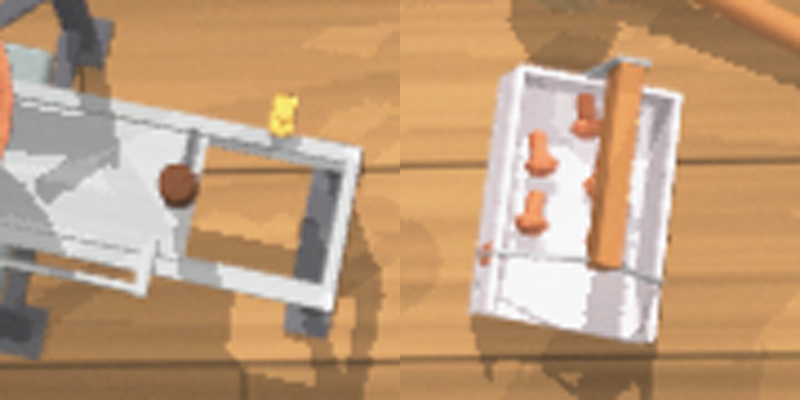

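Funnel, knob (190 mm from the funnel axis) and tray agree with the given sizes. Next I check the IK for grasping and pouring.

```bash
cat >> h.py <<'E'
from scipy.spatial.transform import Rotation as Ro
H=np.array([.535,.236]); 
def quat(R): q=Ro.from_matrix(R).as_quat(); return np.r_[q[3],q[:3]]
def frame(az,tilt=0): # tray frame, degrees; tilt: lip down
    return Ro.from_euler('ZY',[az,-tilt],degrees=True).as_matrix()
def tool(F,s=1): # tool frame from tray frame
    return F@np.array([[s,0,0],[0,-s,0],[0,0,-1]]).T
G=np.array([.005,0,.084])
def tcp_at(p_tray,world,F): # TCP so that tray-frame point is at world point
    g=np.array(world)+F@(G-np.array(p_tray)); return g-F@[0,0,-.054]
LIP=np.array([-.085,0,.025])
E
python3 - <<'E'
from h import *
for s in(1,-1):
    F=frame(-12); print(s,'grasp',kin.inverse_kinematics(np.array([.5025,-.364,.138]),quat(tool(F,s))))
    for a in(-12,0,12,24,40,60):
        F=frame(a); L=np.r_[H+.02*F[:2,0],.27]
        o=[]
        for t,z in((0,.28),(35,.24),(68,.205)):
            F=frame(a,t);L[2]=z
            q=kin.inverse_kinematics(tcp_at(LIP,L,F),quat(tool(F,s))); o.append(None if q is None else np.round(q,2))
        print(s,a,o)
    F=frame(-12.4+90); print('knob',[kin.inverse_kinematics(np.r_[.494-.216*d,.05-.977*d,.174],quat(tool(F,s))) for d in (0,.07)])
E
```

```text
1 grasp [-0.15979515  0.88381101  1.053021    1.8625675  -0.933549    0.98971131
 -0.46296914]
1 -12 [array([-0.92,  0.51,  0.77,  1.48, -0.36,  1.3 , -1.89]), array([-1.06,  0.14,  0.43,  1.96,  0.61,  0.73, -2.83]), array([-2.01,  0.56,  1.29,  2.37,  1.63,  0.49,  2.08])]
1 0 [array([-0.91,  0.51,  0.72,  1.45, -0.34,  1.31, -1.73]), array([-0.99,  0.11,  0.38,  1.99,  0.54,  0.61, -2.57]), array([-1.15,  0.15,  0.22,  2.43,  1.91,  0.88,  2.14])]
1 12 [array([-0.91,  0.51,  0.68,  1.43, -0.32,  1.31, -1.57]), array([-0.89,  0.09,  0.31,  2.  ,  0.39,  0.51, -2.23]), None]
1 24 [array([-0.91,  0.51,  0.63,  1.42, -0.3 ,  1.31, -1.42]), array([-0.87,  0.09,  0.34,  2.01,  0.09,  0.44, -1.75]), None]
1 40 [array([-0.93,  0.49,  0.57,  1.43, -0.27,  1.3 , -1.21]), array([-0.82,  0.1 ,  0.37,  2.  , -0.38,  0.48, -1.05]), None]
1 60 [array([-0.95,  0.45,  0.5 ,  1.47, -0.22,  1.28, -0.95]), array([-0.85,  0.14,  0.5 ,  1.96, -0.73,  0.69, -0.4 ]), array([-1.11,  0.57,  1.29,  2.37,  4.34,  1.47,  0.81])]
knob [array([-0.6407643 ,  0.40096186,  0.50975057,  2.11673386, -0.30264302,
   
[... 684 characters left out ...]
0.34,  2.  ,  0.38,  0.51,  0.91]), None]
-1 24 [array([-0.54,  0.45,  0.05,  1.39, -0.02,  1.3 ,  1.5 ]), array([-0.86,  0.09,  0.33,  2.01,  0.09,  0.44,  1.39]), None]
-1 40 [array([-0.54,  0.45, -0.02,  1.4 ,  0.01,  1.3 ,  1.71]), array([-0.9 ,  0.1 ,  0.45,  2.  , -0.4 ,  0.48,  2.11]), None]
-1 60 [array([-0.53,  0.42, -0.1 ,  1.43,  0.04,  1.29,  1.98]), array([-0.7 ,  0.14,  0.33,  1.95, -0.69,  0.67,  2.71]), array([-1.11,  0.57,  1.29,  2.37,  4.34,  1.47, -2.33])]
knob [array([-0.20616643,  0.36380825, -0.02449651,  2.08889291,  0.01370905,
        0.68903738,  2.68552993]), array([-0.17297883,  0.33996937,  0.09635101,  2.13400253, -0.05169935,
        0.66973022,  2.88360621])]
```

```bash
python3 - <<'E'
from h import *
for s in(1,-1):
    for a in range(-180,180,20):
        F=frame(a); L=np.r_[H+.02*F[:2,0],.27]
        o=[]
        for t,z in((0,.28),(20,.26),(45,.23),(66,.205)):
            F=frame(a,t);L[2]=z
            q=kin.inverse_kinematics(tcp_at(LIP,L,F),quat(tool(F,s))); o.append(np.full(7,np.nan) if q is None else q)
        o=np.array(o); print(s,a,np.abs(np.diff(o,axis=0)).max(1).round(2),o[0].round(1),o[-1].round(2))
E
```

```text
1 -180 [0.34 0.4   nan] [-0.8  0.1  0.1  1.9 -0.   1.2  0.9] [nan nan nan nan nan nan nan]
1 -160 [0.37  nan  nan] [-0.7  0.1  0.1  1.9 -0.   1.2  1.4] [nan nan nan nan nan nan nan]
1 -140 [0.37  nan  nan] [-0.6  0.1  0.1  1.9 -0.   1.2  1.8] [nan nan nan nan nan nan nan]
1 -120 [0.33 0.38  nan] [-0.5  0.1  0.1  1.9 -0.   1.2  2.2] [nan nan nan nan nan nan nan]
1 -100 [0.3  0.36 0.73] [-0.4  0.2  0.1  1.8 -0.   1.2  2.6] [-1.1   0.81  0.53  1.4   0.41  1.87  2.36]
1 -80 [1.04 0.33 0.22] [ 0.5  0.5 -1.2  1.6  0.4  1.3  2.6] [-0.81  0.65 -0.14  1.56  0.83  1.86  2.2 ]
1 -60 [5.34 0.43 0.3 ] [-1.2  0.6  1.3  1.7 -0.6  1.3 -2.4] [-0.67  0.56 -0.41  1.77  1.08  1.75  2.21]
1 -40 [0.39 5.1  0.41] [-1.1  0.7  1.3  1.6 -0.6  1.4 -2.1] [-0.7   0.42 -0.41  2.    1.26  1.51  2.28]
1 -20 [0.44 0.74 5.23] [-0.9  0.5  0.8  1.5 -0.4  1.3 -2. ] [-1.22  0.26  0.23  2.24  1.43  1.07  2.29]
1 0 [0.45 0.9  4.9 ] [-0.9  0.5  0.7  1.4 -0.3  1.3 -1.7] [-1.5   0.14  0.63  2.43  1.9   0.78  2.15]
1 20 [0.48 1.04  nan] [-0.9  0.5  0.6  1.4 -0.3  1.3 -1.5] [nan nan nan nan nan nan nan]
1 40 [0.45 0.65 4.31] [-
[... 1819 characters left out ...]
.4 -0.   1.4  0.   1.3  1.7] [ 0.72  0.26 -1.16  2.39  3.46  0.47 -1.52]
-1 60 [0.39 1.16 5.05] [-0.5  0.4 -0.1  1.4  0.   1.3  2. ] [-1.14  0.53  1.29  2.35  4.37  1.39 -2.36]
-1 80 [0.37 5.28 1.88] [-0.5  0.4 -0.2  1.5  0.1  1.3  2.3] [ 0.44  0.4  -0.58  2.07 -1.31  0.92 -2.42]
-1 100 [0.41 5.37 0.64] [-0.5  0.3 -0.2  1.6  0.1  1.2  2.6] [-0.52  0.55  0.64  1.91 -1.35  1.63 -2.25]
-1 120 [5.4  0.42 0.43] [-0.5  0.3 -0.3  1.7  0.1  1.2  2.9] [-0.51  0.69  0.64  1.69 -1.18  1.88 -2.17]
-1 140 [0.35 0.53 0.83] [-1.7  0.4  1.3  1.8 -0.4  1.2 -2.5] [-0.17  0.71  0.02  1.44 -0.81  1.86 -2.28]
-1 160 [0.37 0.47 1.51] [-1.3  0.1  0.7  1.9 -0.1  1.2 -2.5] [ 0.26  1.05 -1.08  1.21 -0.14  1.91 -2.73]
```

```bash
python3 - <<'E'
from h import *
p=env.get_state()['tcp_pos']; env.movel(p+[0.05,-0.05,.1],.25)
q=quat(tool(frame(-12),-1)); g=np.array([.502,-.364,.138])
env.reach(g+[0,0,.13],q); env.movel(g,.12,stop_force=15)
env.grip(.0,110); s=env.get_state(); print(s['opening'],s['gripper_force'],s['tcp_pos'],s['time'],s['qpos'].round(2))
f0=s['force']
env.movel(g+[0,0,.27],.15); env.dwell(.2); s=env.get_state(); print(s['force']-f0,s['opening'],s['time'])
im,d=camera('side'); cv2.imwrite('pics/lift.png',im)
F=frame(-68)
L=np.r_[H+.02*F[:2,0],.30]; print(tcp_at(LIP,L,F),kin.inverse_kinematics(tcp_at(LIP,L,F),quat(tool(F,-1))))
E
```

```text
0.014555079096178196 107.9023790359497 [ 0.50210513 -0.36416646  0.13836043] 5.9917 [ 0.03  0.7   0.7   1.85 -0.61  0.82  2.41]
[  0.35723347  -0.64206754 -10.38561584] 0.014421475931693427 8.1417
[0.57620673 0.13400978 0.413     ] [-1.15710389  0.43708356  1.1569058   1.6706048  -0.412961    1.30811772
  0.45950284]
```

View pics/lift.png

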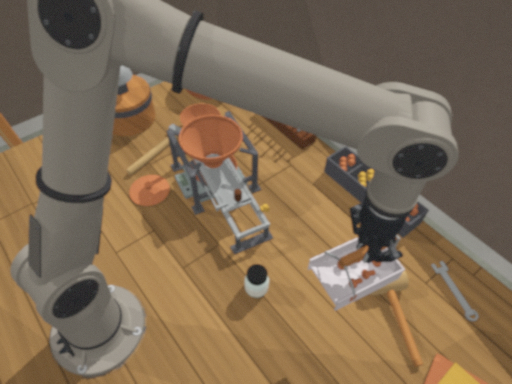

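The tray is lifted level at about (355,270), with the rivets still inside. Next I carry it over the funnel and pour in stages.

```bash
python3 - <<'E'
from h import *
A=-68
def go(t,z,v,off=.02):
    F=frame(A,t); F0=frame(A); L=np.r_[H+off*F0[:2,0],z]
    env.movel(tcp_at(LIP,L,F),v,rot=quat(tool(F,-1)))
go(0,.29,.2)
s=env.get_state(); print(s['time'],s['qpos'].round(2),s['force'].round(1))
go(20,.26,.06); go(42,.225,.06); go(55,.21,.05); go(67,.205,.04)
env.dwell(.8)
im,d=camera('side'); cv2.imwrite('pics/pour.png',cv2.resize(im[60:260,100:350],(750,600)))
s=env.get_state(); print(s['time'],s['qpos'].round(2),s['opening'],s['force'].round(1))
E
```

```text
10.8583 [-1.17  0.46  1.19  1.69 -0.45  1.3   0.49] [-0.4 -0.6 -5.5]
15.65 [-1.71  1.15  1.4   1.75  0.05  1.17 -0.09] 0.01433351625196402 [-0.9 -0.8 -2.5]
```

View pics/pour.png

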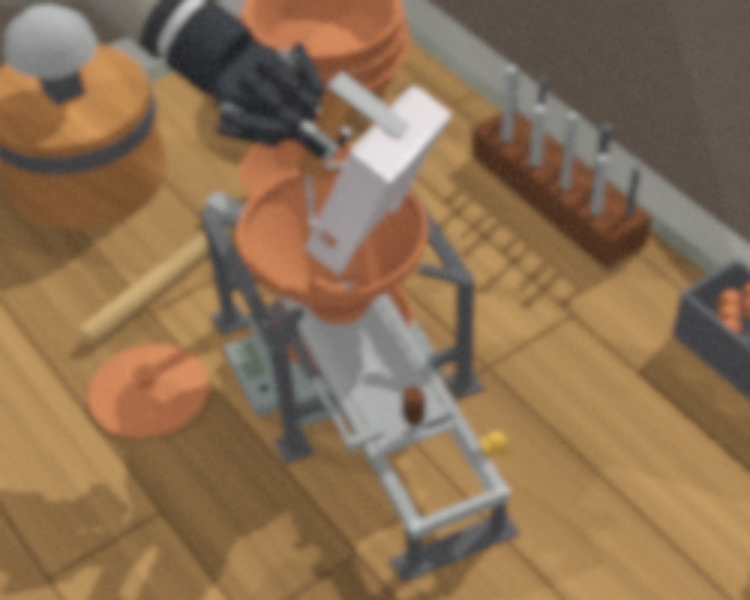

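The tray is tilted 67° with its lip inside the funnel's mouth at about (335,250), and the tool's load has dropped by some 3 N. I untilt it and look from the top for leftovers.

```bash
python3 - <<'E'
from h import *
A=-68
def go(t,z,v,off=.02):
    F=frame(A,t); F0=frame(A); L=np.r_[H+off*F0[:2,0],z]
    env.movel(tcp_at(LIP,L,F),v,rot=quat(tool(F,-1)))
go(42,.235,.15); go(0,.30,.15)
env.movel(env.get_state()['tcp_pos']+[0.02,-.17,0],.2)
env.dwell(.2)
im,d=camera('top'); cv2.imwrite('pics/after.png',cv2.resize(im[120:270,120:320],(800,600),interpolation=2))
s=env.get_state(); print(s['time'],s['force'].round(1))
E
```

```text
18.4417 [ 0.7  0.2 -3.7]
```

View pics/after.png

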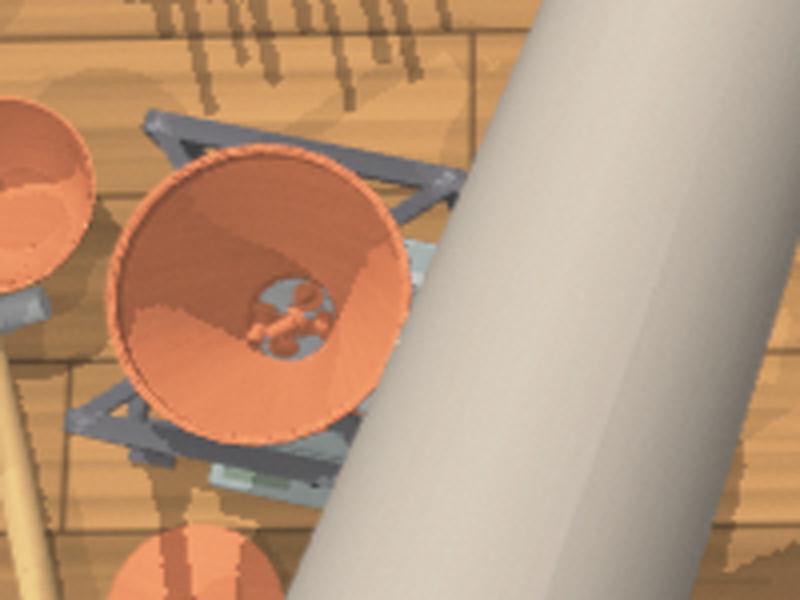

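The rivets lie in the throat at about (290,320), and the weight loss of 1.8 N matches five of them. Next I put the tray back and then look at the knob and index from close by.

```bash
python3 - <<'E'
from h import *
q=quat(tool(frame(-12),-1)); g=np.array([.502,-.364,.1385])
env.movel(g+[0,0,.2],.25,rot=q); env.movel(g+[0,0,.02],.15); print(env.movel(g-[0,0,.001],.03,stop_force=6))
env.dwell(.2); s=env.get_state(); print(s['time'],s['tcp_pos'],s['force'].round(1))
env.grip(.06); env.movel(g+[0,0,.16],.2)
env.reach(np.r_[.49,.01,.30],quat(tool(frame(-12.4),-1))); env.dwell(.3)
s=env.get_state(); print(s['time'],s['tcp_pos'],s['qpos'].round(2))
C=cal('wrist'); im,d=camera('wrist'); np.savez('w.npz',d=d,rvec=C[0]['rvec'],t=C[2],R=C[1],k=[C[0][k] for k in('fx','fy','cx','cy')]); cv2.imwrite('pics/w.png',im)
im,d=camera('top'); cv2.imwrite('pics/t2.png',im); P=cloud(cal('top'),d); Z=P[...,2]
print([proj(C,p) for p in ([.494,.05,.139],[.5416,-.0129,.09])])
sub=np.zeros(Z.shape,bool); sub[178:252,375:435]=1; m=sub&(Z>.085)&(Z<.108); r=cv2.minAreaRect(P[m][:,:2].astype(np.float32)*1000);print(r,np.median(P[m][:,2]))
E
```

```text
True
22.1833 [ 0.50179248 -0.36377122  0.13835292] [0.4 0.8 5.5]
25.3417 [0.49012528 0.00935344 0.30000825] [-0.89  0.23  0.87  2.03 -0.21  0.97  1.44]
[(np.float64(315.53162453943617), np.float64(188.3183994027526)), (np.float64(250.37039742667113), np.float64(236.03913661295178))]
((507.64691162109375, -365.3485107421875), (19.586650848388672, 131.00457763671875), 77.71866607666016) 0.09465060324241124
```

View pics/w.png

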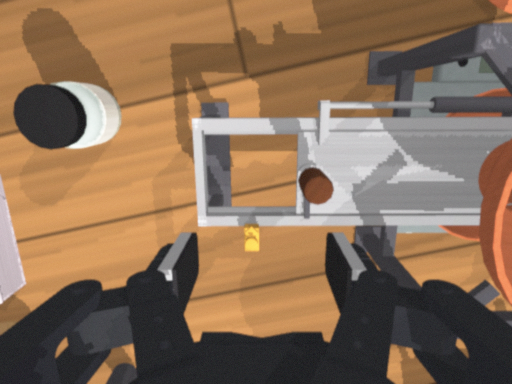

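The wrist view shows the knob's top at about (318,190), the brass index at (252,237) with its tip near row 227, and the rail's end at column 194. I measure these in the hopper's frame.

```bash
python3 - <<'E'
from h import *
w=np.load('w.npz'); C=(dict(zip(('fx','fy','cx','cy'),w['k'])),w['R'],w['t']); P=cloud(C,w['d']); Z=P[...,2]
im=cv2.imread('pics/w.png'); hsv=cv2.cvtColor(im,cv2.COLOR_BGR2HSV)
th=np.radians(-12.4); X=np.array([np.cos(th),np.sin(th)]); Y=np.array([-np.sin(th),np.cos(th)])
hp=lambda p:(np.round((np.array(p)[:2]-H)@X*1e3,1),np.round((np.array(p)[:2]-H)@Y*1e3,1))
v,u=np.mgrid[:384,:512]
m=(hsv[...,0]>20)&(hsv[...,0]<35)&(hsv[...,1]>140)&(v>215)&(v<260)&(u>235)&(u<270)
for r in range(v[m].min(),v[m].max()+1):
    k=m&(v==r); print(r,u[k].min(),u[k].max(),np.median(Z[k]).round(3),hp(P[k].mean(0)))
k=(Z>.132)&(Z<.15)&(abs(u-318)<25)&(abs(v-188)<25); e=cv2.minEnclosingCircle(P[k][:,:2].astype(np.float32)*1e3); print('knob',P[k].mean(0),e,hp(np.array(e[0])/1e3))
print('rail end',[hp(ray(C,194,r,.08)) for r in (125,170,220)], [hp(ray(C,305,r,.08)) for r in (200,210)])
print(im[205:214,298:320].mean(2).astype(int))
# rail direction from outer edges
k=(Z>.072)&(Z<.088)&(u<330)&(u>185)&(v>110)&(v<228); r=cv2.minAreaRect(P[k][:,:2].astype(np.float32)*1e3); print(r)
E
```

```text
228 246 252 0.095 (np.float64(50.0), np.float64(-242.0))
229 245 257 0.094 (np.float64(51.2), np.float64(-240.9))
230 248 255 0.095 (np.float64(51.7), np.float64(-240.4))
231 246 255 0.095 (np.float64(52.7), np.float64(-241.3))
232 246 257 0.095 (np.float64(53.7), np.float64(-239.5))
233 246 258 0.095 (np.float64(54.6), np.float64(-238.8))
234 246 258 0.095 (np.float64(55.9), np.float64(-239.3))
235 254 258 0.094 (np.float64(57.0), np.float64(-236.2))
236 256 258 0.094 (np.float64(58.2), np.float64(-235.3))
237 256 258 0.093 (np.float64(59.5), np.float64(-235.3))
238 256 258 0.093 (np.float64(60.2), np.float64(-235.3))
239 249 258 0.098 (np.float64(59.9), np.float64(-239.1))
240 248 258 0.1 (np.float64(60.1), np.float64(-240.0))
241 246 258 0.099 (np.float64(61.2), np.float64(-240.3))
242 246 258 0.098 (np.float64(62.3), np.float64(-239.9))
243 246 258 0.099 (np.float64(63.4), np.float64(-239.9))
244 245 258 0.099 (np.float64(64.2), np.float64(-240.4))
245 245 258 0.099 (np.float64(65.5), np.float64(-240.4))
246 245 258 0.099 (np.float64(66.5), np.float64(-240.4))
247 245 258 0.099 (
[... 800 characters left out ...]
220 220 220 220 219
  218 220 219 218]
 [219 216 204 198 179 146 109 107 111 115 114 145 203 218 221 221 220 219
  219 217 218 219]
 [220 215 206 202 190 150 109 109 112 112 117 146 204 217 222 218 219 221
  219 219 219 219]
 [219 218 207 207 193 152 109 108 112 114 114 145 206 218 221 221 219 220
  220 220 220 221]
 [219 218 205 198 183 152 111 109 113 113 118 146 204 219 219 220 220 221
  220 220 221 220]
 [211 209 194 173 157 136 114 109 114 113 116 149 199 211 215 213 212 214
  212 214 213 214]
 [179 179 168 143 134 120 108 110 112 113 116 135 170 180 181 180 178 179
  181 183 181 181]]
((485.41119384765625, 11.434219360351562), (128.20758056640625, 107.84049224853516), 78.8650131225586)
```

The index sits about 52 mm out from the knob, which fits the stated range, and the pointer tab is at y ≈ -189. I grasp the knob across the pull line and pull.

```bash
python3 - <<'E'
from h import *
q=quat(tool(frame(-11.7),-1)); k=np.array([.495,.0512,.174]); u=np.array([-.203,-.979,0])
env.movel(k+[0,0,.09],.15,rot=q); print(env.movel(k,.1,stop_force=10))
env.grip(0,100); s=env.get_state(); print(s['time'],s['opening'],s['tcp_pos'],s['force'].round(1),s['gripper_force'])
p0=s['tcp_pos']
print(env.movel(p0+.053*u,.04)); env.dwell(1)
s=env.get_state(); print(s['time'],s['opening'],(s['tcp_pos']-p0).round(4),s['force'].round(1),s['gripper_force'])
for n in('wrist','top','side'):
    C=cal(n); im,d=camera(n); cv2.imwrite(f'pics/p_{n}.png',im); np.savez(f'p_{n}.npz',d=d,t=C[2],R=C[1],k=[C[0][k] for k in('fx','fy','cx','cy')])
a=cv2.imread('pics/p_wrist.png')[100:320,150:400]; b=cv2.imread('pics/p_side.png')[90:250,150:290]
cv2.imwrite('pics/m.png',np.hstack([cv2.resize(a,(450,400)),cv2.resize(b,(350,400))]))
E
```

```text
False
27.4417 0.021627073410407236 [0.49537891 0.05193617 0.17470349] [-1.5  2.3  6.1] 97.49625205993652
False
29.9 0.022332372149344023 [-0.0105 -0.0487  0.0001] [-0.   9.8 -0.5] 97.84711718559265
```

View pics/m.png

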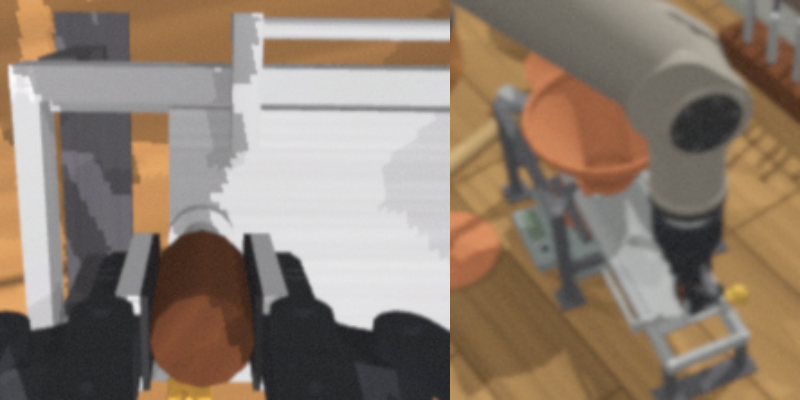

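The gate is held, but the arm gives about 3 mm under the spring: 49.9 mm actual pull. I add 3 mm and check the index and rivets.

```bash
python3 - <<'E'
from h import *
p0=np.array([0.49537891,0.05193617,0.17470349]); u=np.array([-.203,-.979,0])
env.movel(p0+.0563*u,.02); env.dwell(.6)
s=env.get_state(); print(s['time'],((s['tcp_pos']-p0)@u).round(4),s['force'].round(1),s['joint_velocities'].round(4))
C=cal('wrist');im,d=camera('wrist'); P=cloud(C,d); hsv=cv2.cvtColor(im,cv2.COLOR_BGR2HSV); v,uu=np.mgrid[:384,:512]
m=(hsv[...,0]>20)&(hsv[...,0]<35)&(hsv[...,1]>140)&(abs(uu-258)<40)
print('yellow',m.sum(),(uu[m].min(),uu[m].max(),v[m].min(),v[m].max()) if m.any() else '')
T,dt=camera('top'); S,ds=camera('side'); PT=cloud(cal('top'),dt)
ht=cv2.cvtColor(T,cv2.COLOR_BGR2HSV); m=(ht[...,0]>20)&(ht[...,0]<35)&(ht[...,1]>120)&(abs(uu-284)<15)&(abs(v-196)<12)
print('top index',m.sum(),PT[m].mean(0) if m.any() else '')
a=im[230:384,180:340]; b=T[150:250,140:310]; 
cv2.imwrite('pics/m2.png',np.hstack([cv2.resize(a,(400,400),interpolation=2),cv2.resize(S[90:250,150:310],(400,400),interpolation=2)]))
cv2.imwrite('pics/m3.png',cv2.resize(b,(800,470),interpolation=2))
E
```

```text
30.9667 0.053 [ 0.5 10.6 -1.3] [0.0005 0.0024 0.0014 0.0003 0.0007 0.0009 0.0016]
yellow 195 (np.int64(249), np.int64(272), np.int64(319), np.int64(335))
top index 0
```

View pics/m2.png

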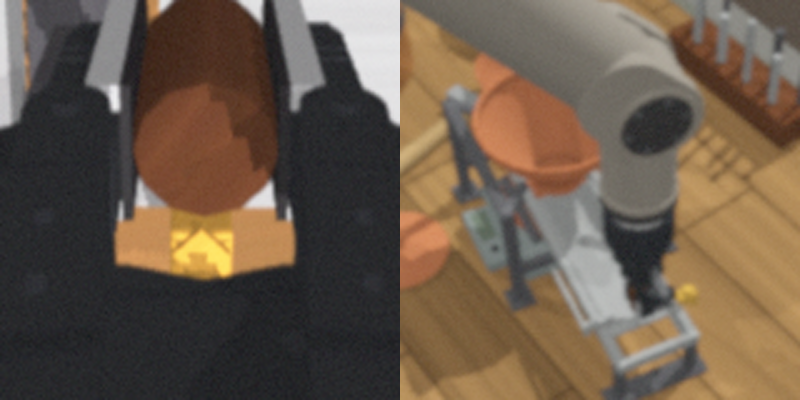

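View pics/m3.png

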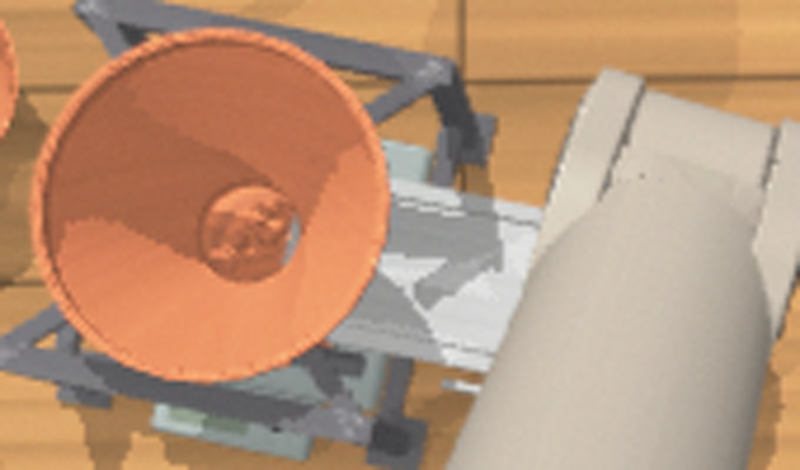

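In the wrist view the brass index (column ~202) lines up with the knob's centre (~206) to about 1–2 mm. The rivets show below the throat; I confirm their height by depth.

```bash
python3 - <<'E'
from h import *
p0=np.array([0.49537891,0.05193617,0.17470349]); u=np.array([-.203,-.979,0])
C=cal('top');im,d=camera('top');P=cloud(C,d); r=np.hypot(P[...,0]-H[0],P[...,1]-H[1]); 
x,y=proj(C,[*H,.05]); sub=np.zeros(d.shape,bool); sub[int(y)-12:int(y)+13,int(x)-12:int(x)+13]=1
z=P[...,2][sub&(d>0)]; print(np.histogram(z,np.arange(0,.15,.01)))
m=sub&(d>0)&(P[...,2]<.068)&(P[...,2]>.02); print(m.sum(),r[m].max())
cv2.imwrite('pics/t4.png',cv2.resize(im[int(y)-20:int(y)+20,int(x)-20:int(x)+20],(600,600),interpolation=2))
s=env.get_state(); print(s['time'],((s['tcp_pos']-p0)@u).round(4))
E
```

```text
(array([  0,   0, 111,  84,  56,  65,   0,  17,  22,  51,  95,  79,  26,
        13]), array([0.  , 0.01, 0.02, 0.03, 0.04, 0.05, 0.06, 0.07, 0.08, 0.09, 0.1 ,
       0.11, 0.12, 0.13, 0.14]))
316 0.047181018211776574
31.1667 0.0529
```

View pics/t4.png

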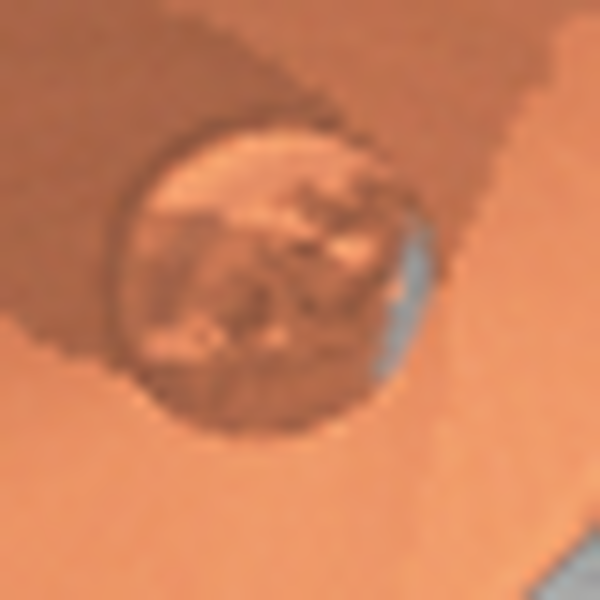

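The dish is visible through the throat with the rivets at 0.03–0.06 m and none stuck above. The gate is still at the index, so I hand in.

```bash
python3 -c "
from h import *
print(job.job_done())"
```

```text
the job is handed in; nothing more can be done
None
```

I handed the job in, and no verdict came back. By my measurements the rivets are in the dish (seen through the throat; the count of five comes from the tray's weight loss), the tray is back upright at its starting spot, and the gate is held at the brass index to within about 2 mm.

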